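# Reset the water flosser's pressure dial by clicks

## Task

The mouthwash bottle stands in the way of the water flosser's pressure dial: stand it upright in the square bamboo tray. Then screw the dial clockwise to its stop, finger-tight without forcing it, and open it exactly four clicks back from the stop, leaving everything else on the ledge where it is.

Things in the scene. Friction and masses are not known exactly. Their poses are not given: they have to be found in the camera images.
- bottle: Mouthwash bottle, about 0.35 kg, 185 mm tall, standing upright close in front of the flosser's control panel. Pale round body 62 mm across, white ribbed screw cap on top (40 mm across, from 151 to 185 mm above the foot, closed and fixed). Origin: centre of the underside; z up along the bottle.
- bottle_cap (a point): Centre of the bottle's cap at the height to grip it, 168 mm above the bottle's underside.
- tray: Square bamboo tray fixed on the ledge, 150 x 150 mm outside, inside 138 x 138 mm, rim 14 mm high and 6 mm thick, floor about 6 mm above the ledge. It stands left or right of the flosser. Origin: centre of the underside; z up.
- tray_in (a point): Centre of the tray's inner floor.
- flosser: Water flosser, fixed on the ledge: white housing 180 mm deep (x), 130 mm wide (y); front face 45 mm high, then the control panel slopes up backwards at 35 degrees to a deck 108 mm high; on its rear half a clear tank with lid, top at 169 mm; a wand, tip at 237 mm, docked on its -y side, reaching 101 mm from the middle, at x +50 mm. Origin: centre of the underside; x to its back, z up.
- panel: The flosser's sloping control panel (fixed). Origin: on the panel's surface on the dial's axis, 45 mm in front of the flosser's origin, 76.5 mm above the ledge. z: the dial's axis, out of the panel, 35 degrees from vertical, leaning to the flosser's front (its -x); x: up the slope; y: level.
- dial: The flosser's pressure dial: grey ribbed round cap, 55 mm across, 32 mm tall, alone on the panel, underside 6 mm off it. Origin: centre of its underside; z: its axis, out of the panel; x and y turn with it. Clockwise seen from outside closes it to a stop, anticlockwise opens it. It clicks every 30 degrees; at the start it is some 2 to 5 clicks open; full range 9 clicks. A 15 N grip turns it.
- dial_grip (a point): Point on the dial's axis at the height to grip it, 20 mm above its underside. A click is a rise and fall of about 0.08 N m; the dial stays in the click where it is left, and slips into the nearest if left between two. On its thread the dial climbs just 0.5 mm a click: this point lies 26 mm above the panel (panel's z) at the stop, 28 mm at four clicks open.
- dial_index (a point): Outer end of the white index ridge on the dial's top, 21 mm off the axis, along the dial's x. Where it points at the stop differs every time and is marked nowhere, so the stop must be felt. Behind the stop is a rubber seat: pressed on, the dial gives by about 2 N m per rad and springs back when let go. 0.15 to 0.5 N m is finger-tight; above 0.8 N m is forcing it.
- brush_holder: Bystander: white ceramic toothbrush holder with two brushes, 76 mm across, 105 mm tall (brushes to about 180 mm), loose. Origin: centre of the underside.
- soap_dish: Bystander: bamboo soap dish, 90 x 130 mm, 25 mm high, fixed. Origin: centre of the underside.
- soap: Bystander: bar of coconut soap, 56 x 85 x 26 mm, lying loose in the dish. Origin: centre of the underside.
- cap_case: Bystander: green plastic shower cap case with snap lid, 88 x 118 x 37 mm, loose. Origin: centre of the underside.
- clipper: Bystander: steel nail clipper, about 64 mm long, 16 mm high, lying loose on the ledge nearer the robot. Origin: centre of the underside.

How it is judged:
By the outcome, as a careful person would: the job done as asked, in the order asked, and still so for the second after the job is handed in, with the robot touching nothing.
It also fails if it takes over 72 s, if anything falls off the work surface, if the arm or the gripper's body presses on something with over 40 N, if the wrist force passes 120 N, or if a joint passes its speed limit or range.

## Robot

A 6-joint arm with a two-finger parallel gripper is mounted at the origin on the work surface. World frame = base frame: x ahead of the robot, y to its left, z up, the work surface at z = 0. Lengths are in mm, angles in rad, forces in N, time in s.
With the tool pointing down it reaches from about 350 to 850 mm from the base axis. Payload 8.1 kg.
Tool frame: the origin (TCP) lies on the centre line of the jaws, within the pads' length; the fingertips stand 17 mm ahead of it and the grasp point (between the pads) lies 2 mm behind it (bot.tcp_to_tips is the distance from the TCP to the fingertips, in mm); z points along the fingers, y is the line along which they close (so a half turn about z gives the same grasp; the last joint's range is limited). The gripper opens to 93 mm and grips with 3 to 60 N. Pads are 15 mm wide; open, the fingers measure 128 mm over their backs; the gripper's body (75 mm by 188 mm) begins 65 mm behind the grasp point.
Start: joints at [1.146, 0.13, 1.488, -0, 1.523, -0.085], TCP at [199.958, 565.705, 235.635] pointing down, gripper open.
Joint ranges: [-2.96, 2.96], [-0.89, 2.26], [0.02, 2.5], [-1.34, 4.48], [0, 2.73], [-2.66, 2.66]. Speed limits (rad/s): [2.39, 2.39, 2.79, 3.14, 3.14, 3.14].

## Interface

Orientations are given as a unit quaternion [w, x, y, z].
In Python, from station import bot gives the robot as it stands. Calls block until the motion is done:
- bot.move_to(position, orientation): joint-space move of the TCP to a pose.
- bot.move_l(position, orientation=None, speed=150): straight line of the TCP; orientation=None keeps the orientation; speed is the mean speed in mm/s.
- bot.move_j(angles): joint-space move.
- bot.grip(opening, grasp_force=None): finger opening in mm; grasp_force is the grip in N (None keeps the last); returns when the fingers have stopped.
- bot.hold(seconds).
- bot.ik(position, orientation): joint angles nearest the present ones, or None.
- bot.get_state(): the state.
- bot.get_image(name): name is "side" or "top"; returns a dict with "img" (384x512x3 uint8, red, green, blue), "K" (3x3 intrinsics, pixels), "eye" and "rotation" of the camera in the world. Camera axes: x right, y down, z forward; pixel columns grow to the right and rows downward; lengths in mm; the calibration is good to about 2 mm. A picture is of the moment at which its call begins. There is no depth.
A pose or a line that the arm cannot do raises bot.IKError and nothing moves.
- bot.job_done(): hands the job in; it is judged then, once.
Trained networks look in a picture, given as the dict that the camera call returned (one of the last four; its "shot" number tells which), for a name from the list of things; names that differ only in an ending like _2 or _b are one class to them, and where a whole thing is asked for, a point or a joint stands for the part that bears it (a point fixed in the world has none). Each returns a list of dicts, best first, with "p" (0 to 1); they miss things now and then, are a little off and sometimes report something else, mostly with a low value. They report only what shows in the picture. A call takes as long as a camera call.
- bot.recognise(picture, name): "box" ([left, top, right, bottom] as shares, 0 to 1, of the picture: columns of its width, rows of its height, round what is visible of it).
The state is a dict: "t": time; "qpos": joint angles; "joint_vel": joint speeds; "tau": joint torques, N m; "eef_pos": TCP position; "orientation": TCP orientation; "contact_force": force on the tool from outside, world axes, zero at the start; "wrist_torque": the same for the moment, N m; "finger_gap": finger opening in mm; "finger_force": force on a finger pad.
Only numpy, scipy, OpenCV 4.12 (cv2) and the standard library are available. Lean on these libraries where they do the work, as an engineer would, in place of code of your own. Each camera call takes 0.05 s, during which the arm holds its last target. There are 200 camera calls.

## Working session

There is one attempt and no reset: what is moved stays moved. The work goes in short steps, each a Python script; the robot and the scene stay as the last script left them, time stands still between calls to the robot, and variables do not carry over. Pictures are saved under pics/ and viewed, at most 10 in all, crops included, and the job is handed in when it is done.

```bash
mkdir -p pics; ls; python3 - <<'E'
from station import bot
import cv2,numpy as np
for n in("side","top"):
    p=bot.get_image(n); cv2.imwrite(f"pics/{n}0.png",cv2.cvtColor(p["img"],cv2.COLOR_RGB2BGR))
    print(n,np.round(p["K"],1).tolist(),np.round(p["eye"],1).tolist(),np.round(p["rotation"],3).tolist())
    for k in "bottle bottle_cap tray flosser panel dial dial_index brush_holder soap_dish soap cap_case clipper".split():
        r=bot.recognise(p,k)
        print(k,[(round(d["p"],2),np.round(np.array(d["box"])*[512,384,512,384],0).tolist()) for d in r[:2]])
s=bot.get_state();print(s)
E
```

```text
pics
side [[471.0, 0.0, 257.2], [0.0, 471.0, 195.9], [0.0, 0.0, 1.0]] [233.0, 611.8, 906.9] [0.08, -0.234, 0.906, -0.345]
bottle [(0.69, [264.0, 166.0, 290.0, 233.0])]
bottle_cap [(0.76, [262.0, 162.0, 288.0, 236.0]), (0.6, [316.0, 134.0, 349.0, 164.0])]
tray [(0.81, [164.0, 301.0, 264.0, 384.0])]
flosser [(0.71, [235.0, 173.0, 260.0, 202.0]), (0.67, [175.0, 101.0, 262.0, 236.0])]
panel [(0.69, [227.0, 175.0, 259.0, 207.0])]
dial [(0.88, [234.0, 175.0, 260.0, 200.0])]
dial_index []
brush_holder [(0.96, [103.0, 248.0, 155.0, 319.0]), (0.36, [235.0, 174.0, 260.0, 199.0])]
soap_dish [(0.79, [306.0, 135.0, 357.0, 171.0]), (0.51, [232.0, 173.0, 260.0, 200.0])]
soap [(0.79, [317.0, 136.0, 349.0, 162.0])]
cap_case [(0.74, [231.0, 117.0, 278.0, 161.0]), (0.56, [259.0, 163.0, 292.0, 234.0])]
clipper [(0.45, [321.0, 228.0, 338.0, 253.0])]
top [[384.6, 0.0, 259.9], [0.0, 384.6, 192.7], [0.0, 0.0, 1.0]] [363.4, 2.8, 1093.9] [-0.073, 0.721, -0.685, 0.072]
bottle [(0.56, [266.0, 195.0, 291.0, 227.0])]
bottle_cap [(0.65, [264.0, 196.0, 293.0, 223.0])]
tray [(0.71, [126.0, 193.0, 185.0, 252.0])]
flo
[... 467 characters left out ...]
: 1.3, 'qpos': array([ 1.14560281e+00,  1.30417596e-01,  1.48817972e+00,  3.14960186e-05,
        1.52302550e+00, -8.53708557e-02]), 'joint_vel': array([-0.00079603,  0.00045168,  0.00112674,  0.00043847, -0.00117501,
       -0.00089937]), 'tau': array([ 2.91178094e-04, -5.59768116e+01, -4.92046130e+01,  7.68149737e-02,
        2.33628106e-02, -3.85994281e-05]), 'eef_pos': array([199.9452563 , 565.70887272, 235.63585042]), 'orientation': array([-1.90282458e-05,  1.69095699e-01,  9.85599637e-01, -1.06192133e-05]), 'contact_force': array([ 0.05687404, -0.72660428, -0.33671391]), 'wrist_torque': array([-0.05008318, -0.02748026,  0.00466855]), 'finger_force': 0.0, 'finger_gap': 93.2398209718736}
```

```bash
python3 - <<'E'
import cv2
a=cv2.imread("pics/top0.png")[100:300,110:420];cv2.imwrite("pics/top0c.png",cv2.resize(a,None,fx=2.5,fy=2.5,interpolation=3))
a=cv2.imread("pics/side0.png");cv2.imwrite("pics/side0c.png",cv2.resize(a,None,fx=1.56,fy=1.56,interpolation=3))
E
```

```text
(no output)
```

View pics/top0c.png

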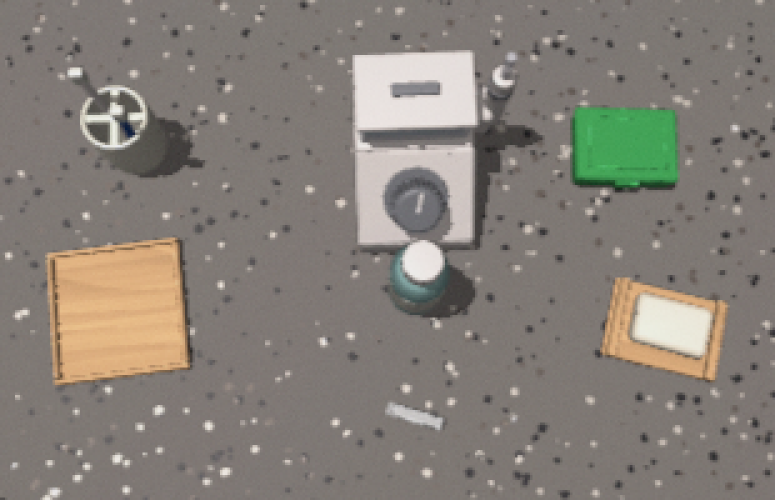

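View pics/side0c.png

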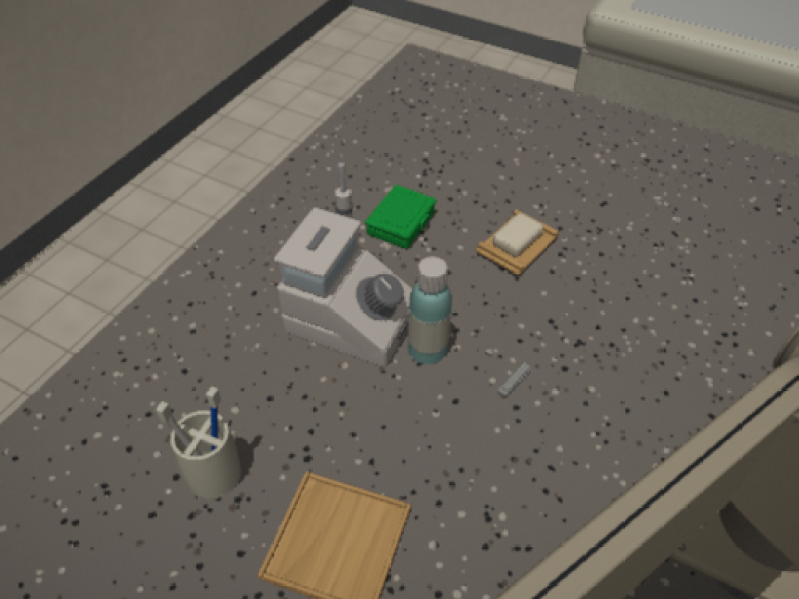

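```bash
python3 - <<'E'
import cv2,numpy as np
a=cv2.imread("pics/top0.png")[155:235,245:320];a=cv2.resize(a,None,fx=5,fy=5,interpolation=2)
b=cv2.imread("pics/side0.png")[160:240,220:300];b=cv2.resize(b,None,fx=5,fy=5,interpolation=2)
cv2.imwrite("pics/z0.png",np.hstack([a,b]))
E
```

```text
(no output)
```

View pics/z0.png

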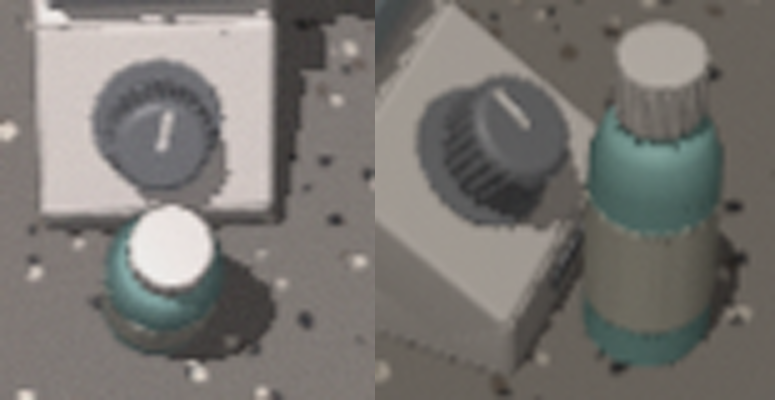

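```bash
cat > h.py <<'E'
import numpy as np
from scipy.optimize import least_squares
from scipy.spatial.transform import Rotation as R
C={"side":([471,257.2,195.9],[233.0,611.8,906.9],[0.08,-0.234,0.906,-0.345]),"top":([384.6,259.9,192.7],[363.4,2.8,1093.9],[-0.073,0.721,-0.685,0.072])}
def proj(n,P):
    (f,cx,cy),e,q=C[n]; r=R.from_quat(np.roll(q,-1)).as_matrix()
    p=(np.atleast_2d(P)-e)@r; return np.c_[f*p[:,0]/p[:,2]+cx,f*p[:,1]/p[:,2]+cy]
def tri(t,s,z=None):
    f=lambda x:np.r_[(proj("top",x)-t)[0],(proj("side",x)-s)[0]] 
    r=least_squares(f,[550,0,100]);return r.x,r.fun
def zc(c): return R.from_euler("z",c)
E
python3 - <<'E'
from h import *
from station import bot
for n in("side","top"):
    p=bot.get_image(n); C[n]=(C[n][0],p["eye"],p["rotation"])
    print(np.shape(p["rotation"]),p["rotation"].tolist(),p["eye"].tolist(),p["K"].ravel().tolist())
np.set_printoptions(precision=2,suppress=True)
T=lambda u,v:np.array([245+u/5,155+v/5]);S=lambda u,v:np.array([220+(u-375)/5,160+v/5])
print("cap top",*tri(T(171,247),S(663,55)))
print("dial top",*tri(T(162,145),S(522,122)))
m=[("top",T(42,212),(-90,65,45)),("top",T(274,207),(-90,-65,45)),("top",T(38,24),(0,65,108)),("top",T(271,22),(0,-65,108)),("side",S(510,322),(-90,65,45)),("side",S(512,372),(-90,65,0))]
def f(p):
    return np.concatenate([(proj(n,zc(p[2]).apply(P)+[p[0],p[1],0])-u)[0] for n,u,P in m])
r=least_squares(f,[600,0,0]);print("flosser",r.x,r.fun)
d=6+32+1.75
s,c=np.sin(np.radians(35)),np.cos(np.radians(35))
print("pred dial top",zc(r.x[2]).apply([-45-s*d,0,76.5+c*d])+[r.x[0],r.x[1],0])
Q=[np.array([110+u/2.5,100+v/2.5]) for u,v in[(48,254),(178,239),(189,368),(54,383)]]
W=[(75,75,14),(75,-75,14),(-75,-75,14),(-75,75,14)]
g=lambda p:np.concatenate([(proj("top",zc(p[2]).apply(P)+[p[0],p[1],0])-u)[0] for u,P in zip(Q,W)])
r=least_squares(g,[400,300,0]);print("tray",r.x,r.fun)
E
```

```text
(4,) [0.08042588937566471, -0.2339410189454588, 0.9055709195052641, -0.34459336284856734] [233.03091978583387, 611.8369382621757, 906.9174240407568] [470.9913844459985, 0.0, 257.2195890137728, 0.0, 470.9913844459985, 195.90243246807023, 0.0, 0.0, 1.0]
(4,) [-0.07279383674869656, 0.7214892224333997, -0.6847868151074428, 0.07225909699724521] [363.4001895082338, 2.7926972370888543, 1093.8562536052734] [384.561114570065, 0.0, 259.9113166934593, 0.0, 384.561114570065, 192.72923579128008, 0.0, 0.0, 1.0]
cap top [526.36 -39.6  182.16] [ 0.06  0.3  -0.26 -0.08]
dial top [593.91 -36.12 107.17] [ 0.07  0.33 -0.28 -0.09]
flosser [661.11 -30.28   0.09] [ 0.14  0.77  0.45 -0.06 -0.59  0.74  1.49 -0.71 -0.4  -0.27 -0.77  1.35]
pred dial top [593.6  -36.54 109.06]
tray [483.16 294.48   0.17] [-0.26 -0.55  0.3  -0.55 -0.    0.33 -0.04  0.7 ]
```

```bash
cat >> h.py <<'E'
def down(yaw):
    q=(R.from_euler("z",yaw)*R.from_quat([0,1,0,0])).as_quat(); return np.roll(q,1)
def st(bot,tag=""):
    s=bot.get_state(); print(tag,"t%.2f"%s["t"],np.round(s["eef_pos"],1),"F",np.round(s["contact_force"],1),"M",np.round(s["wrist_torque"],2),"gap %.1f ff %.1f"%(s["finger_gap"],s["finger_force"]),flush=True); return s
E
python3 - <<'E'
from h import *
from station import bot
import cv2
q=down(0.0)
print(bot.ik([526,-40,300],q), bot.ik([483,294,300],down(0.17)))
bot.move_to([526.4,-39.6,270],q); st(bot,"above")
bot.move_l([526.4,-39.6,169],speed=120); st(bot,"at")
bot.grip(30,25); st(bot,"gripped")
bot.move_l([526.4,-39.6,240],speed=120); st(bot,"lift")
p=bot.get_image("side");cv2.imwrite("pics/lift.png",cv2.resize(cv2.cvtColor(p["img"],cv2.COLOR_RGB2BGR),None,fx=1.5,fy=1.5))
E
```

```text
[-1.73110747e-01 -8.46556778e-02  1.59026675e+00 -4.44089210e-16
  1.63598158e+00 -1.74390707e+00] [ 4.56116063e-01  1.88065393e-02  1.48906364e+00 -4.44089210e-16
  1.63372247e+00 -1.28468026e+00]
above t3.84 [526.5 -38.9 270. ] F [-0.2 -0.2  0.1] M [-0.04  0.01 -0.04] gap 93.0 ff 0.0
at t4.83 [527.  -39.7 170. ] F [ 0.3 -0.4  1.2] M [-0.01 -0.05 -0.01] gap 93.0 ff 0.0
gripped t5.72 [526.4 -39.5 168.9] F [ 0.3  0.3 -0.7] M [ 0.09  0.03 -0.  ] gap 40.0 ff 24.9
lift t6.46 [526.  -39.5 239.1] F [ 0.5  0.1 -2.8] M [ 0.04 -0.01  0.01] gap 39.5 ff 24.9
```

View pics/lift.png

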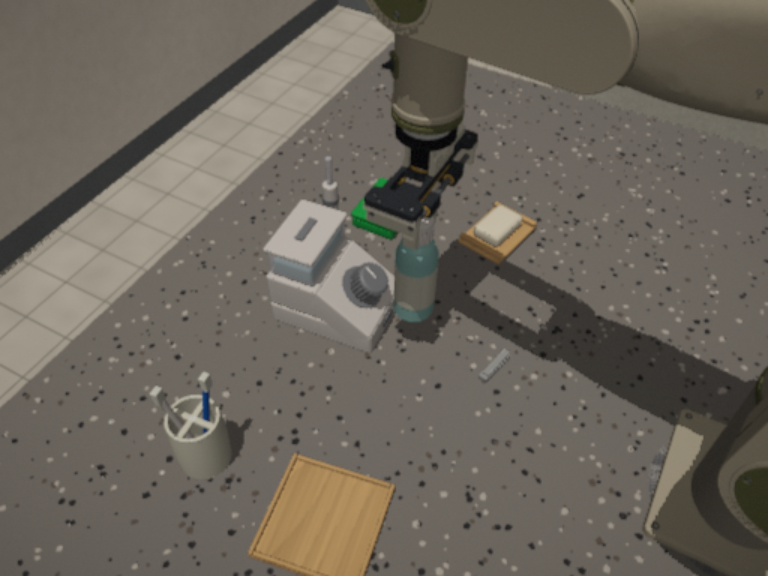

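The bottle hangs upright from the gripper at (415, 280), clear of the dial at (370, 285); the tray at (325, 515) is free.

```bash
python3 - <<'E'
from h import *
from station import bot
import cv2
q=down(0.1)
bot.move_l([483,294,240],q,speed=250); bot.hold(.2);st(bot,"over")
bot.move_l([483,294,181],speed=100); bot.hold(.2); f0=st(bot,"near")["contact_force"][2]
z=181
while z>170:
    z-=1; bot.move_l([483,294,z],speed=20); bot.hold(.05)
    f=bot.get_state()["contact_force"][2]
    if f-f0>2.5: break
st(bot,f"touch z{z}")
bot.grip(70); st(bot,"open")
bot.move_l([483,294,260],speed=150); st(bot,"up")
p=bot.get_image("top");cv2.imwrite("pics/placed.png",cv2.cvtColor(p["img"],cv2.COLOR_RGB2BGR))
print([(b["p"],np.round(np.array(b["box"])*[512,384,512,384])) for b in bot.recognise(p,"bottle")[:2]])
E
```

```text
over t8.20 [483.3 293.2 240.1] F [ 0.2 -0.9 -2.5] M [ 0.02 -0.02 -0.  ] gap 39.6 ff 24.9
near t9.14 [483.5 294.3 182. ] F [ 0.3  0.3 -3.4] M [-0.    0.02  0.01] gap 39.6 ff 24.9
touch z174 t11.24 [483.4 294.2 174.8] F [-0.9  0.1  5.8] M [-0.21  0.19  0.01] gap 40.0 ff 24.9
open t11.94 [483.  294.  173.9] F [-0.1 -0.1 -0.3] M [0.1  0.03 0.03] gap 70.4 ff 0.0
up t12.67 [482.7 293.8 259.1] F [ 0.1 -0.  -0.8] M [-0.02 -0.01 -0.02] gap 69.9 ff 0.0
[(0.73, array([132., 214., 170., 237.]))]
```

```bash
cat >> h.py <<'E'
Y=0.09; Rp=R.from_euler("z",Y)*R.from_euler("y",-35,degrees=True); N=Rp.apply([0,0,1])
P0=zc(Y).apply([-45,0,76.5])+[661.2,-30.1,0]
def pose(h,a,dx=0,dy=0):
    "TCP h mm above panel on the dial axis, turned a deg anticlockwise"
    q=(Rp*R.from_euler("z",a,degrees=True)*R.from_quat([0,1,0,0])).as_quat()
    return P0+Rp.apply([dx,dy,h]),np.roll(q,1)
def pf(s):
    "force, moment in panel axes"
    return Rp.inv().apply(s["contact_force"]),Rp.inv().apply(s["wrist_torque"])
E
python3 - <<'E'
from h import *
from station import bot
print(P0,N)
for a in(0,-90,-180): print(a,bot.ik(*pose(26,a)))
bot.move_l([510,120,260],down(0.1),speed=250)
bot.move_to(*pose(120,0)); bot.hold(.2); s=st(bot,"pre"); print(pf(s), s["tau"][5])
bot.move_l(*pose(26,0),speed=100); bot.hold(.2); s=st(bot,"at"); print(pf(s),s["tau"][5])
bot.grip(45,22); bot.hold(.2); s=st(bot,"grip"); print(pf(s),s["tau"][5],s["qpos"])
E
```

```text
[616.38212701 -34.14453471  76.5       ] [-0.57125502 -0.05155222  0.81915204]
0 [-0.26440461 -0.2253463   2.22219277  0.36327671  0.59458813 -2.1701795 ]
-90 [-0.26440461 -0.2253463   2.22219277  0.36327671  0.59458813 -0.59938318]
-180 [-0.26440461 -0.2253463   2.22219277  0.36327671  0.59458813  0.97141315]
pre t14.59 [549.2 -39.  176.7] F [0.3 0.1 0. ] M [0.03 0.26 0.03] gap 70.0 ff 0.0
(array([ 0.24368824,  0.11054574, -0.13040909]), array([ 0.05810783,  0.25254956, -0.00986979])) 0.020227519562467933
at t15.88 [601.8 -35.6  98.6] F [ 0.7 -0.2  0.2] M [ 0.02  0.29 -0.01] gap 69.9 ff 0.0
(array([ 0.65515536, -0.22751055, -0.23135589]), array([ 0.03143547,  0.28444672, -0.03438219])) -0.0066620837606024
grip t16.49 [600.6 -32.8  97.3] F [-6.9 12.6  7.5] M [2.03 0.66 1.45] gap 54.7 ff 22.0
(array([-0.36387137, 13.14274639,  9.41273513]), array([ 2.53450574,  0.4711638 , -0.0055308 ])) 0.027501799631863832 [-0.26185196 -0.22615532  2.22307137  0.36560985  0.59795086 -2.17019918]
```

```bash
python3 - <<'E'
from h import *
from station import bot
for dx,dy,h in((0,2.0,26),(0,2.8,26)):
    bot.move_l(*pose(h,0,dx,dy),speed=20); bot.hold(.2); s=st(bot,"adj"); print(np.round(pf(s),2),"def",np.round(Rp.inv().apply(s["eef_pos"]-pose(h,0,dx,dy)[0]),2))
E
```

```text
adj t16.94 [600.6 -32.6  97.4] F [-6.6  3.4  4.7] M [0.59 0.78 0.52] gap 54.5 ff 22.0
[[-2.45  3.94  7.41]
 [ 0.83  0.73  0.05]] def [-0.75  0.97  0.03]
adj t17.39 [600.6 -32.5  97.4] F [-7.9 -0.6  4.1] M [0.06 0.87 0.13] gap 54.8 ff 22.0
[[-4.14  0.07  7.89]
 [ 0.19  0.86  0.03]] def [-0.74  0.29  0.04]
```

```bash
cat > turn.py <<'E'
import json
from h import *
def turn(bot,c,to,step,stop=None):
    "c: dict a,h,dx,dy; turns to angle, nulling side forces; stops at |torque|>stop; logs (a, real angle, Mz, tau6)"
    log=[]
    while abs(to-c["a"])>1e-6:
        d=np.clip(to-c["a"],-step,step); c["a"]+=d; c["h"]+=d/60
        bot.move_l(*pose(c["h"],c["a"],c["dx"],c["dy"]),speed=30); bot.hold(.1)
        s=bot.get_state(); F,M=pf(s)
        real=np.degrees((Rp.inv()*R.from_quat(np.roll(s["orientation"],-1))*R.from_quat([0,1,0,0]).inv()).as_rotvec()[2])
        c["dx"]+=np.clip(.08*F[0],-.3,.3); c["dy"]+=np.clip(.08*F[1],-.3,.3); c["h"]+=np.clip(.03*F[2],-.15,.15)
        log.append((c["a"],real,M[2])); print("a%7.1f real%7.1f Mz%6.3f t6%6.3f F%s h%.1f gap%.1f t%.1f"%(c["a"],real,M[2],s["tau"][5],np.round(F,1),c["h"],s["finger_gap"],s["t"]),flush=True)
        if stop and abs(M[2])>stop or np.linalg.norm(F)>30: break
    json.dump(c,open("c.json","w")); return log
E
python3 - <<'E'
from turn import *
from station import bot
turn(bot,dict(a=0,h=26.5,dx=-.5,dy=2.8),-36,3,stop=.22)
E
```

```text
a   -3.0 real   -2.9 Mz 0.043 t6 0.061 F[-0.8  2.5 -0.3] h26.4 gap54.5 t17.7
a   -6.0 real   -5.9 Mz-0.003 t6 0.052 F[-1.   3.5  0.1] h26.4 gap54.7 t18.1
a   -9.0 real   -8.9 Mz-0.010 t6 0.038 F[-1.   0.6 -1. ] h26.3 gap54.8 t18.4
a  -12.0 real  -11.9 Mz 0.048 t6 0.022 F[-1.2  0.3 -1.8] h26.2 gap54.7 t18.8
a  -15.0 real  -14.9 Mz 0.016 t6 0.009 F[-2.8 -0.4 -0.1] h26.2 gap54.8 t19.1
a  -18.0 real  -17.9 Mz-0.030 t6-0.005 F[-1.1 -0.5 -1.1] h26.1 gap54.7 t19.5
a  -21.0 real  -20.9 Mz-0.052 t6-0.018 F[-0.7  0.1 -1.5] h26.0 gap54.7 t19.8
a  -24.0 real  -23.9 Mz-0.020 t6-0.033 F[-0.1 -0.3 -0.6] h25.9 gap54.7 t20.2
a  -27.0 real  -26.9 Mz-0.206 t6-0.164 F[ 1.   1.1 -0.3] h25.9 gap54.8 t20.5
a  -30.0 real  -29.9 Mz 0.098 t6 0.056 F[ 1.2 -0.   1. ] h25.8 gap54.8 t20.9
a  -33.0 real  -32.9 Mz 0.067 t6 0.086 F[1.1 0.8 0.7] h25.8 gap54.7 t21.2
a  -36.0 real  -35.9 Mz 0.040 t6 0.072 F[ 0.8 -0.2  1.5] h25.8 gap54.8 t21.6Traceback (most recent call last):
  File "<stdin>", line 3, in <module>
  File "turn.py", line 14, in turn
    json.dump(c,open("c.json","w")); return log
    ~~~~~~~~~^^^^^^^^^^^^^^^^^^^^^^
    for chunk in iterable:
                 ^^^^^^^^
    yield from _iterencode_dict(o, _current_indent_level)
    yield from chunks
    o = _default(o)
    raise TypeError(f'Object of type {o.__class__.__name__} '
                    f'is not JSON serializable')
TypeError: Object of type int64 is not JSON serializable
```

```bash
sed -i 's/if stop and abs(M\[2\])>stop or/if stop and min(M[2],s["tau"][5])>stop or/; s/json.dump(c,/json.dump({k:float(v) for k,v in c.items()},/' turn.py
python3 - <<'E'
from turn import *
from station import bot
F,M=pf(bot.get_state()); s=bot.get_state()
d=Rp.inv().apply(s["eef_pos"]-P0);print(d)
turn(bot,dict(a=-36,h=25.8,dx=d[0],dy=d[1]),-190,3,stop=.25)
E
```

```text
[-0.88927655  3.35199161 25.77828416]
a  -39.0 real  -38.9 Mz 0.022 t6 0.059 F[0.5 0.3 0.3] h25.8 gap55.0 t21.9
a  -42.0 real  -41.9 Mz-0.010 t6 0.045 F[ 1.3 -0.8 -0.4] h25.7 gap54.5 t22.3
a  -45.0 real  -44.9 Mz 0.025 t6 0.030 F[0.5 0.4 0.6] h25.7 gap54.6 t22.6
a  -48.0 real  -47.9 Mz 0.007 t6 0.016 F[ 0.3 -0.   1.1] h25.6 gap54.9 t23.0
a  -51.0 real  -50.9 Mz 0.005 t6 0.002 F[ 0.4  0.9 -0.6] h25.6 gap54.8 t23.3
a  -54.0 real  -53.9 Mz-0.045 t6-0.013 F[-0.5  0.4  0.1] h25.5 gap54.7 t23.7
a  -57.0 real  -56.9 Mz-0.065 t6-0.025 F[-1.2 -0.4  0.4] h25.5 gap54.7 t24.0
a  -60.0 real  -59.9 Mz 0.120 t6 0.101 F[ 0.5 -0.2 -1.5] h25.4 gap54.7 t24.4
a  -63.0 real  -62.9 Mz 0.086 t6 0.107 F[-0.2  0.5  0.6] h25.4 gap54.9 t24.7
a  -66.0 real  -65.9 Mz 0.134 t6 0.094 F[-0.6  0.5 -0.5] h25.3 gap54.4 t25.1
a  -69.0 real  -68.9 Mz 0.003 t6 0.080 F[ 0.8  0.2 -0.8] h25.2 gap55.0 t25.4
a  -72.0 real  -71.9 Mz 0.030 t6 0.065 F[ 0.6 -0.7  0.9] h25.2 gap54.9 t25.8
a  -75.0 real  -74.9 Mz 0.045 t6 0.049 F[-0.6  0.4 -0.2] h25.1 gap54.6 t26.1
a  -78.0 real  -77.9 Mz 0.032 t6 0.033 F[0.5 0.9 0.4] h25.1 gap54.7
[... 384 characters left out ...]
7 t28.2
a  -96.0 real  -95.9 Mz 0.026 t6 0.077 F[-0.1 -0.7  0.2] h24.8 gap55.1 t28.6
a  -99.0 real  -98.9 Mz 0.068 t6 0.087 F[-0.  -0.1  0.2] h24.8 gap54.5 t28.9
a -102.0 real -101.9 Mz 0.086 t6 0.071 F[ 0.  -0.3 -0.6] h24.7 gap54.6 t29.3
a -105.0 real -104.9 Mz 0.042 t6 0.053 F[-0.  -0.8 -0.4] h24.6 gap54.7 t29.6
a -108.0 real -107.9 Mz-0.030 t6 0.035 F[-0.7  0.9 -0.4] h24.6 gap54.4 t30.0
a -111.0 real -110.9 Mz 0.001 t6 0.019 F[ 1.1  1.4 -0.8] h24.5 gap54.4 t30.3
a -114.0 real -113.9 Mz 0.033 t6 0.002 F[-0.7 -0.5  0.3] h24.5 gap55.0 t30.7
a -117.0 real -116.9 Mz-0.049 t6-0.013 F[ 0.  -0.4  0.4] h24.4 gap54.5 t31.0
a -120.0 real -119.9 Mz 0.325 t6 0.361 F[ 0.2 -0.1  0.7] h24.4 gap54.6 t31.4
```

```bash
python3 - <<'E'
from turn import *
from station import bot
bot.hold(.2)
for i in range(3):
    s=bot.get_state();print(pf(s)[1][2],s["tau"][5],s["t"]);bot.hold(.05)
c=json.load(open("c.json"))
if s["tau"][5]<.33: turn(bot,c,c["a"]-2,1,stop=.36)
turn(bot,c,c["a"]+6,1.5)
E
```

```text
0.33789774756866403 0.36963547579944134 31.5917
0.4112956075805681 0.37853021174669266 31.6417
0.4160122149930401 0.3856472857296467 31.6917
a -118.5 real -118.5 Mz-0.016 t6 0.009 F[ 1.  -0.6 -0.4] h24.4 gap54.5 t32.1
a -117.0 real -117.0 Mz-0.003 t6-0.027 F[0.9 0.1 0.8] h24.5 gap54.8 t32.4
a -115.5 real -115.5 Mz 0.012 t6-0.018 F[-0.2 -0.5 -0.7] h24.5 gap54.4 t32.8
a -114.0 real -114.0 Mz-0.041 t6-0.011 F[-0.5  0.1  1.4] h24.5 gap54.8 t33.1
```

```bash
python3 - <<'E'
from turn import *
from station import bot
c=json.load(open("c.json"))
turn(bot,c,-117,1.5); turn(bot,c,-124,.5,stop=.3)
E
```

```text
a -115.5 real -115.5 Mz-0.076 t6-0.006 F[ 1.5  0.  -0.2] h24.5 gap54.6 t33.5
a -117.0 real -117.0 Mz-0.043 t6-0.022 F[ 0.1  0.4 -0.2] h24.5 gap54.8 t33.8
a -117.5 real -117.5 Mz-0.027 t6-0.031 F[-1.2  0.3  0.7] h24.5 gap54.7 t34.2
a -118.0 real -118.0 Mz-0.076 t6-0.015 F[-0.3 -0.2 -1.1] h24.4 gap54.9 t34.5
a -118.5 real -118.5 Mz-0.008 t6 0.008 F[-1.5  0.1  0.1] h24.4 gap54.8 t34.9
a -119.0 real -119.0 Mz 0.039 t6 0.033 F[-0.6  0.7 -1. ] h24.4 gap54.6 t35.2
a -119.5 real -119.5 Mz 0.197 t6 0.218 F[-0.2  0.  -0.5] h24.4 gap54.5 t35.6
a -120.0 real -120.0 Mz 0.350 t6 0.405 F[ 1.  -0.1 -0.5] h24.3 gap54.9 t35.9
```

```bash
python3 - <<'E'
from station import bot
import cv2,numpy as np
bot.hold(.05)
a=bot.get_image("top")["img"][110:240,220:340];b=bot.get_image("side")["img"][110:240,170:320]
a=cv2.resize(a,None,fx=2.9,fy=2.9,interpolation=2);b=cv2.resize(b,None,fx=2.9,fy=2.9,interpolation=2)
cv2.imwrite("pics/stop.png",cv2.cvtColor(np.hstack([a,b]),cv2.COLOR_RGB2BGR))
E
```

```text
(no output)
```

View pics/stop.png

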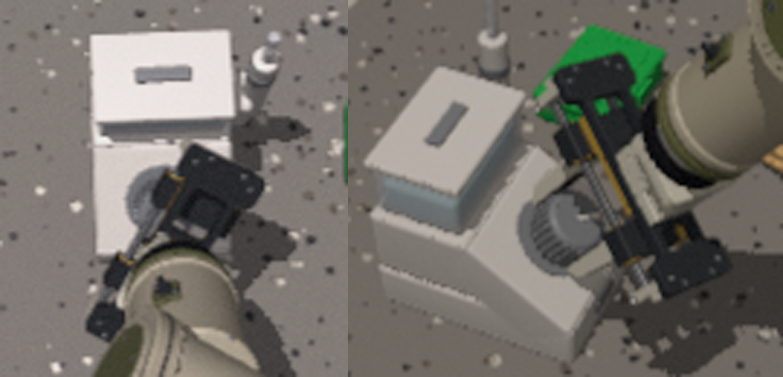

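Fingers hold the dial at about (565, 225) in the side half, and both fingers and gripper body clear the tank. The stop feels stiffer than described, so I'll confirm it by regripping at another angle.

```bash
python3 - <<'E'
from turn import *
from station import bot
c=json.load(open("c.json"))
turn(bot,c,-118.5,1.5)
bot.grip(64); bot.hold(.1)
for a in (-131,-144):
    bot.move_l(*pose(c["h"],a,c["dx"],c["dy"]),speed=30); s=st(bot,"open turn"); print(pf(s)[1][2])
c["a"]=-144
bot.grip(45,22); bot.hold(.1); s=st(bot,"regrip"); print(np.round(pf(s),2),s["tau"][5])
turn(bot,c,-154,1,stop=.25)
E
```

```text
a -118.5 real -118.6 Mz 0.001 t6 0.009 F[ 0.  -0.1  1.2] h24.4 gap54.9 t36.4
open turn t37.33 [601.6 -31.9  96.2] F [-0.  -0.3 -0.4] M [-0.09  0.38  0.03] gap 64.0 ff 0.0
0.05646397898505405
open turn t37.71 [601.6 -31.9  96.1] F [ 0.8  0.6 -0.3] M [-0.06  0.37  0.03] gap 63.7 ff 0.0
0.04090596249610352
regrip t38.13 [601.7 -32.1  96.3] F [-0.7 -1.7  0.5] M [-0.25  0.42 -0.16] gap 54.3 ff 22.0
[[-0.39 -1.61  0.9 ]
 [-0.26  0.44 -0.01]] 0.011273857962805778
a -145.0 real -145.0 Mz 0.366 t6 0.390 F[-0.4 -2.4  1.3] h24.4 gap54.4 t38.5
```

```bash
python3 - <<'E'
from turn import *
from station import bot
c=json.load(open("c.json"))
turn(bot,c,-144,1); turn(bot,c,-24,4)
E
```

```text
a -144.0 real -144.0 Mz 0.061 t6 0.035 F[ 0.7 -1.5  0.8] h24.5 gap54.8 t38.8
a -140.0 real -140.1 Mz-0.086 t6-0.025 F[2.  0.7 0.1] h24.5 gap54.8 t39.2
a -136.0 real -136.1 Mz-0.034 t6 0.010 F[ 1.1 -0.1 -0.4] h24.6 gap54.5 t39.5
a -132.0 real -132.1 Mz-0.030 t6 0.004 F[ 0.2 -0.5  0.7] h24.7 gap55.0 t39.9
a -128.0 real -128.1 Mz 0.085 t6 0.027 F[-0.2  0.8  1.1] h24.8 gap54.5 t40.2
a -124.0 real -124.1 Mz 0.065 t6 0.051 F[-1.2  0.8  1.4] h24.9 gap54.7 t40.6
a -120.0 real -120.1 Mz 0.105 t6 0.073 F[ 0.1  0.7 -1.9] h24.9 gap54.5 t40.9
a -116.0 real -116.1 Mz 0.096 t6 0.114 F[-1.  -0.3  0.8] h25.0 gap54.5 t41.3
a -112.0 real -112.2 Mz-0.140 t6-0.116 F[-1.   0.1  0.1] h25.1 gap54.6 t41.6
a -108.0 real -108.1 Mz-0.072 t6-0.071 F[-0.7 -0.1 -1.2] h25.1 gap54.4 t42.0
a -104.0 real -104.1 Mz 0.051 t6 0.003 F[ 1.2  0.6 -0.4] h25.1 gap55.1 t42.3
a -100.0 real -100.1 Mz 0.051 t6 0.021 F[-0.7 -0.1  0.4] h25.2 gap54.5 t42.7
a  -96.0 real  -96.1 Mz 0.027 t6 0.041 F[-0.3 -0.2 -0.2] h25.3 gap55.0 t43.0
a  -92.0 real  -92.1 Mz 0.024 t6 0.063 F[0.  0.7 0.8] h25.4 gap54.8 t43.4
a  -88.0 real  -88.1 Mz 0.00
[... 577 characters left out ...]
54.3 t46.2
a  -56.0 real  -56.1 Mz 0.069 t6 0.077 F[-0.3 -0.1  0. ] h25.9 gap54.5 t46.5
a  -52.0 real  -52.2 Mz-0.146 t6-0.120 F[ 0.3  0.3 -0.8] h26.0 gap54.8 t46.9
a  -48.0 real  -48.1 Mz-0.012 t6-0.087 F[-0.1 -0.7  0.3] h26.0 gap55.0 t47.2
a  -44.0 real  -44.1 Mz 0.000 t6-0.020 F[-0.  -0.2  1.2] h26.1 gap54.7 t47.6
a  -40.0 real  -40.1 Mz-0.022 t6-0.000 F[1.  0.  0.5] h26.2 gap54.8 t47.9
a  -36.0 real  -36.1 Mz-0.015 t6 0.018 F[ 0.3 -0.9 -0.3] h26.3 gap55.0 t48.3
a  -32.0 real  -32.1 Mz 0.020 t6 0.037 F[ 0.4  0.7 -0.2] h26.3 gap54.6 t48.6
a  -28.0 real  -28.1 Mz 0.036 t6 0.035 F[ 0.4 -0.8  0.3] h26.4 gap54.9 t49.0
a  -24.0 real  -24.1 Mz 0.001 t6 0.011 F[-1.2 -0.   0.5] h26.5 gap54.8 t49.3
```

```bash
python3 - <<'E'
from turn import *
from station import bot
import cv2
c=json.load(open("c.json"))
bot.grip(70); bot.hold(.1); st(bot,"open")
bot.move_l(*pose(c["h"]+110,-24,c["dx"],c["dy"]),speed=120); st(bot,"back")
bot.move_l([400,60,330],down(0),speed=250); st(bot,"away")
a=bot.get_image("top")["img"]; b=bot.get_image("side")["img"]
cv2.imwrite("pics/top1.png",a[:,:,::-1])
f=cv2.resize(b,(512,384))
a0=cv2.imread("pics/top0.png")[:,:,::-1]; b0=cv2.imread("pics/side0.png")[:,:,::-1]
z=lambda im,r,c:cv2.resize(im[r:r+40,c:c+50],(250,200),interpolation=2)
col=np.vstack([z(a0,160,250),z(a,160,250)]); col2=np.vstack([z(b0,165,225),z(b,165,225)])
cv2.imwrite("pics/fin.png",np.hstack([col,col2])[:,:,::-1])
cv2.imwrite("pics/fin2.png",np.hstack([cv2.resize(a,(400,300)),cv2.resize(b,(400,300))])[:,:,::-1])
E
```

```text
open t49.94 [600.4 -32.3  97.8] F [ 0.4 -0.7 -0. ] M [0.01 0.34 0.02] gap 69.9 ff 0.0
back t51.01 [537.3 -37.9 187.2] F [-0.6  0.8 -0. ] M [-0.04  0.32  0.02] gap 70.1 ff 0.0
away t52.04 [400.1  59.8 328.7] F [-0.1  0.7 -0.4] M [0.07 0.01 0.01] gap 70.2 ff 0.0
```

View pics/fin.png

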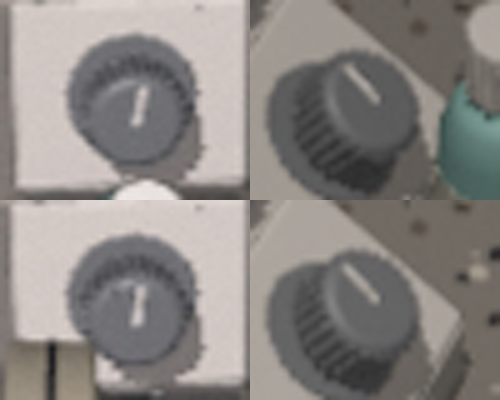

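View pics/fin2.png

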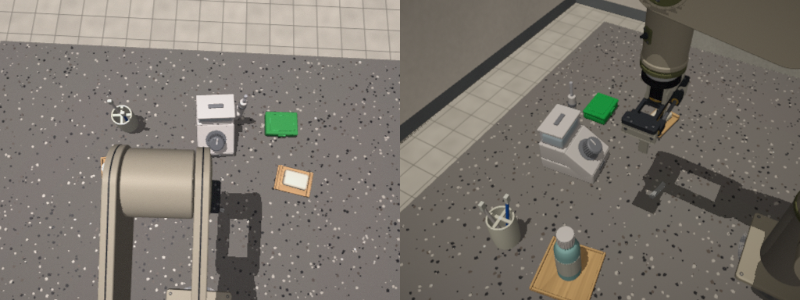

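The index ridge points as it did at the start, which by the measured angles is four clicks off the stop. The bottle stands upright in the tray at (567, 255), and nothing else has moved.

```bash
python3 -c "
from station import bot
print(bot.job_done())"
```

```text
the job is handed in; nothing more can be done
None
```

The job is handed in at about 52 s of the 72 s limit: the bottle stands upright in the bamboo tray, and the dial was closed to its stop at about 0.4 N m and opened four clicks. The stop felt about ten times stiffer than stated, but a second grip at another angle met it in the same place.

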